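# Show the ballot box empty: pin out, lid held in balance

### The arm

A 6-joint arm with a two-finger parallel gripper is mounted at the origin on the work surface. World frame = base frame: x ahead of the robot, y to its left, z up, the work surface at z = 0. Lengths are in m, angles in rad, forces in N, time in s.
With the tool pointing down it reaches from about 0.35 to 0.875 m from the base axis. Payload 4.2 kg.
Tool frame: the origin (TCP) lies on the centre line of the jaws, within the pads' length; the fingertips stand 22 mm ahead of it and the grasp point (between the pads) lies 3 mm ahead of it; z points along the fingers, y is the line along which they close (so a half turn about z gives the same grasp; the last joint's range is limited). The gripper opens to 87 mm and grips with 3 to 60 N. Pads are 19 mm wide; open, the fingers measure 117 mm over their backs; the gripper's body (75 mm by 190 mm) begins 51 mm behind the grasp point.
Start: joints at [1.398, 0.385, 0.008, 0, -1.194, -0.259], TCP at [0.262, 0.568, 0.245] pointing down, gripper open.
Joint ranges: [-3.14, 3.14], [-1.21, 2.06], [-1.07, 1.41], [-3.16, 2.05], [-2.99, -0.16], [-3.1, 3.1]. Speed limits (rad/s): [2.79, 2.79, 3.14, 3.14, 3.14, 3.14].

### API

Orientations are given as a rotation vector (axis times angle).
In Python, from station import get_state, optics, close_job gives the robot as it stands.
- The arm moves only by the tool carry_out, never from a script. Its argument "moves" is a list of rows, each a list of 5 numbers: the shift along the world's x, y, z in m, then the turn about the world's z in degrees, then the closure, from -1 (fully open) to 1 (shut), so that 0 is half open. In form: [[tx, ty, tz, turn, grip], ...]. A call has 1 to 10 rows; each row shifts and turns the commanded pose from where the row before left it; what a row does not reach is not made up. A row lasts 1/10 s, in which the tool goes at most 50 mm and 8.59 degrees, less where a joint would pass 70% of its speed; a pose out of reach is approached as far as the arm can. A call with a gripper value outside its range is refused whole. The fingers move at their own pace and stop on an object; the grip force is fixed at half the most. Time passes only in rows, so rows that do not move let the fingers close. It gives the time, the measured TCP pose, the force, the opening and the grip force at its end, in the units of the state.
- get_state(): the state, without advancing time (a new reading comes with each control period).
- optics.camera(name): name is "side" or "top" or "wrist"; returns a dict with "color" (400x640x3 uint8, red, green, blue), "intrinsics" (3x3 intrinsics, pixels), "D" ([k1, k2, p1, p2, k3] as OpenCV has them; the pictures are not rectified), "R" (3x3) and "t" (3): a world point X has camera coordinates R X + t. Camera axes: x right, y down, z forward; pixel columns grow to the right and rows downward; lengths in m; the calibration is good to about 2 mm. A picture is of the moment at which its call begins. There is no depth.
- close_job(): hands the job in; it is judged then, once.
The state is a dict: "clock": time; "q": joint angles; "joint_vel": joint speeds; "joint_torque": joint torques, N m; "tool_pos": TCP position; "tcp_rot": TCP orientation; "ft_force": force on the tool from outside, world axes, zero at the start; "wrist_torque": the same for the moment, N m; "finger_gap": finger opening in m; "gripper_force": force on a finger pad.
Only numpy, scipy, OpenCV 4.12 (cv2) and the standard library are available. Lean on these libraries where they do the work, as an engineer would, in place of code of your own. Each camera call takes 0.05 s, during which the arm holds its last target. There are 200 camera calls.

### The job

Before the count, the observers want to look into the steel ballot box. Pull the locking pin out sideways from its staple and lay it in the shallow grey tray, then take the lid by its bow handle, swing it up gently to the point where it stands balanced over its hinge, falling neither shut nor back, and finish while still gripping the handle and holding it there. Leave the other things on the table where they are.

Things in the scene. Friction and masses are not known exactly. Their poses are not given: they have to be found in the camera images.
- ballot_box: Grey steel ballot box fixed to the table, 150 (x) x 240 (y) x 120 mm; lid top 124 mm above the table. Origin: centre of its underside; x points from the handle side, facing the robot, to the hinge side, y to the robot's left. Two wire U-staples stand up through the lid at x -50, y +48 and -48 mm, 142 mm above the table, arch open along y (16 wide, 12 mm high); the pin lies through the +y one.
- lid (a joint): Angle of the lid (rad) about its hinge along the box's far top edge: 0 shut, growing as it opens, stop at 2.3. About 0.55 kg, hinge nearly frictionless, no stay: let go short of the balance point it falls shut, past it it falls back. It balances, centre of mass straight above the hinge, at 1.60 (just past upright), where it needs no force.
- lid_hinge (a point): Point on the lid's hinge axis, midway along it: 78 mm along +x from the box's origin and 120 mm above the table. The axis runs along the box's y.
- lid_handle (a point): Middle of the grip bar of the lid's bow handle: round steel bar 10 mm thick, 90 mm long, parallel to the hinge, on two arms standing 45 mm out from the lid's front edge (38 mm free between bar and box). Shut, it lies 199 mm in front of the hinge axis and 12 mm below it, 108 mm above the table. It swings with the lid; the round bar can turn in a pinch.
- pin: Steel locking pin, 60 g, 95 mm long along its y: 8 mm round shank from y -45 to +20 mm, then a flat upright tab 9 mm thick (x), 30 mm long (y 20 to 50) and 36 mm high, to be gripped from above. Origin on its underside, which rests on the lid at the start, parallel to the box's y; the staple crosses the shank near y -20 mm: the pin is free after 30 mm of travel along its +y.
- pin_tab (a point): Point inside the pin's tab, 24 mm above the pin's underside and 35 mm along its +y from its origin.
- tray: Shallow grey plastic open tray, loose on the table, empty, 180 mm (its x) by 140 mm (its y), 30 mm high, walls and floor 4 mm; origin at the centre of its underside. It stands to the left or to the right of the box.
- clipboard: Small clipboard lying flat, 225 by 155 mm, clip 20 mm high; a bystander, on the side opposite to the tray. Origin at the centre of its underside.
- stapler: Black office stapler, 130 x 34 x 54 mm; a bystander. Origin at the centre of its underside.
- stamp: Wooden-handled rubber stamp, 36 mm across, 80 mm high; a bystander. Origin at the centre of its underside.
- water_bottle: Drinking bottle, 72 mm across, 220 mm high; a bystander behind the box to the left. Origin at the centre of its underside.
- tape_dispenser: Black desk tape dispenser, 125 x 58 x 87 mm; a bystander behind the box. Origin at the centre of its underside.
- pen_cup: Black pen cup, 76 mm across, 150 mm high with its pens; a bystander behind the box to the right. Origin at the centre of its underside.
Not all that is in view belongs to the job. There is more than one size of the tray; the job needs the smaller.

How it is judged:
By the outcome, as a careful person would: the job done as asked, in the order asked, and still so for the second after the job is handed in, while the arm keeps its last pose, push and grip.
It also fails if it takes over 64 s, if anything falls off the work surface, if the arm or the gripper's body presses on something with over 40 N, if the wrist force passes 120 N, or if a joint passes its speed limit or range.

## Working session

There is one attempt and no reset: what is moved stays moved. The work goes in short steps, Python scripts to look and compute and a tool call to move; the robot and the scene stay as the last step left them, time stands still between calls to the robot, and variables do not carry over. Pictures are saved under pics/ and viewed, at most 10 in all, crops included, and the job is handed in when it is done.

Besides the shell and the picture viewer there is one more tool, called after ">>>" by a JSON object that holds its "op" and its "data". carry_out: Moves the arm, as the interface text tells. Its arguments: {"type":"object","properties":{"moves":{"type":"array","items":{"type":"array","items":{"type":"number"}}}},"required":["moves"]}

```bash
mkdir -p pics; cat > h.py <<'E'
import numpy as np, cv2
from station import get_state, optics, close_job
def cam(n):
    return optics.camera(n)
def save(c,f): cv2.imwrite('pics/'+f,c['color'][:,:,::-1])
def ray(c,uv):
    p=cv2.undistortPoints(np.array([[uv]],float),np.array(c['intrinsics']),np.array(c['D']))[0,0]
    R=np.array(c['R']);t=np.array(c['t']); return -R.T@t, R.T@np.array([p[0],p[1],1.])
def onz(c,uv,z):
    o,d=ray(c,uv); return o+d*(z-o[2])/d[2]
def proj(c,X):
    return cv2.projectPoints(np.array(X,float).reshape(-1,3),cv2.Rodrigues(np.array(c['R']))[0],np.array(c['t'],float),np.array(c['intrinsics']),np.array(c['D']))[0].reshape(-1,2)
E
python3 - <<'E'
from h import *
for n in ['top','side']:
    c=cam(n); save(c,n+'1.png'); o,_=ray(c,(320,200)); print(n,o)
s=get_state(); print(s)
E
```

```text
top [ 0.33144969 -0.0115368   1.23396208]
side [0.36771994 0.79433334 0.81485234]
{'clock': 0.1, 'q': array([ 1.39758684e+00,  3.85469016e-01,  6.76859999e-03, -4.50320335e-04,
       -1.19403481e+00, -2.58586278e-01]), 'joint_vel': array([ 0.00079592,  0.00032322,  0.00273575,  0.00134908, -0.00189487,
       -0.00089637]), 'joint_torque': array([-5.77422134e-05, -3.91688132e+01,  1.87936950e+01,  4.23191831e+00,
        1.35028147e-02, -6.96736834e-05]), 'tool_pos': array([0.26134195, 0.56718048, 0.24357551]), 'tcp_rot': array([ 3.06669330e+00, -6.72842127e-01, -5.26595641e-04]), 'ft_force': array([-0.84563717, -0.71471741, -0.82282789]), 'wrist_torque': array([ 0.01899888, -0.03384539,  0.04354019]), 'gripper_force': 0.0, 'finger_gap': 0.08706644938754621}
```

View pics/top1.png

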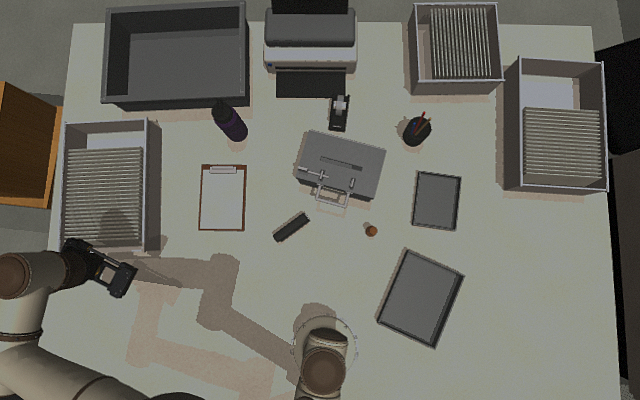

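View pics/side1.png

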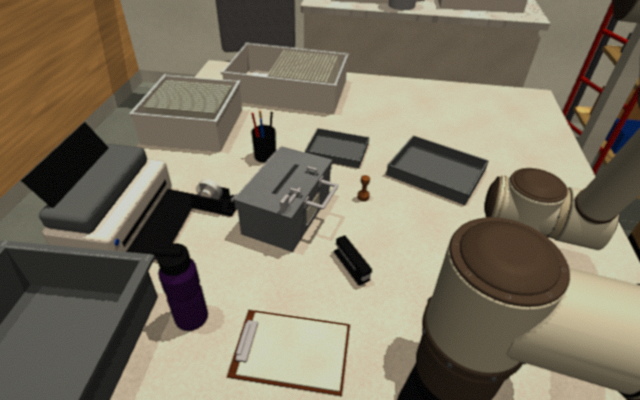

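The top view has +x up and +y left. The box is near (340,165) and yawed slightly, the pin is on its left at about (313,173), and the handle is near (332,195). The small tray is near (436,200) and the larger one near (420,298). The stapler is at (292,227) and the stamp at (371,230). I'll enlarge the box region next.

```bash
python3 - <<'E'
from h import *
t=cv2.imread('pics/top1.png')[120:220,285:395]; s=cv2.imread('pics/side1.png')[140:250,230:345]
t=cv2.resize(t,(400,364),interpolation=cv2.INTER_CUBIC);s=cv2.resize(s,(400,383),interpolation=cv2.INTER_CUBIC)[:364]
cv2.imwrite('pics/crop1.png',cv2.convertScaleAbs(np.hstack([t,s]),alpha=1.4))
c=cam('top'); g=cv2.cvtColor(c['color'],cv2.COLOR_RGB2GRAY)
m=((g<125)&(c['color'].astype(int).ptp(2)<25 if hasattr(c['color'],'ptp') else np.ptp(c['color'].astype(int),axis=2)<25)).astype('uint8')
for (x0,y0,x1,y1),z in [((288,120,392,206),.124),((405,162,470,240),.03)]:
    k=np.zeros_like(m);k[y0:y1,x0:x1]=m[y0:y1,x0:x1]
    cs=max(cv2.findContours(k,0,2)[0],key=cv2.contourArea)
    P=np.array([onz(c,p[0].astype(float),z)[:2] for p in cs],'float32')
    r=cv2.minAreaRect(P*1000); print(r, cv2.minAreaRect(cs))
E
```

```text
((554.9173583984375, -32.26921081542969), (265.35498046875, 204.68760681152344), 75.45667266845703) ((336.3938903808594, 169.49600219726562), (87.24776458740234, 65.98860931396484), 14.67639446258545)
((474.5630798339844, -359.44354248046875), (151.7398681640625, 183.90296936035156), 82.55354309082031) ((435.7357482910156, 200.6233673095703), (46.61381149291992, 56.62431335449219), 6.581944465637207)
```

View pics/crop1.png

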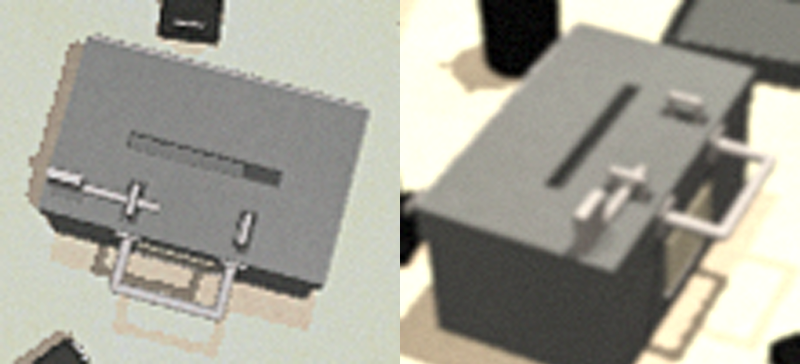

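The crop (3.64x) shows the lid corners at (92,37), (369,110), (323,285) and (42,205). The pin tab is at about (64,178) and its shank ends at (158,208). The handle bar runs from (115,285) to (220,315). The lid is shut.

```bash
cat >> h.py <<'E'
def box(o,yaw,p):
    a=np.radians(yaw);R=np.array([[np.cos(a),-np.sin(a)],[np.sin(a),np.cos(a)]]);p=np.array(p,float)
    return np.r_[np.array(o)+R@p[:2],p[2]]
E
python3 - <<'E'
from h import *
c=cam('top'); f=lambda u,v:(285+u/3.636-.4,120+v/3.636-.4)
L=[onz(c,f(*p),.124) for p in [(92,37),(369,110),(323,285),(42,205)]]
L=np.array(L);print(L.round(4))
ctr=L.mean(0)
yv=(L[0]-L[1]+L[3]-L[2])/2; xv=(L[0]-L[3]+L[1]-L[2])/2
print('ctr',ctr,np.linalg.norm(yv),np.linalg.norm(xv),np.degrees(np.arctan2(-yv[0],yv[1])),np.degrees(np.arctan2(xv[1],xv[0])))
h=[onz(c,f(*p),.113) for p in [(115,285),(220,315)]];print('h',h,np.mean(h,0))
print('tab top',onz(c,f(64,178),.160),'shank end',onz(c,f(158,208),.130))
yaw=np.degrees(np.arctan2(-yv[0],yv[1]))
o=ctr[:2]
for n,p in dict(handle=(-.121,0,.108),hinge=(.078,0,.12),stapleL=(-.05,.048,.142),tab=(-.05,.103,.16)).items(): print(n,box(o,yaw,p))
s=cam('side')
print(proj(s,[box(o,yaw,p) for p in [(-.075,-.12,.124),(-.075,.12,.124),(.075,.12,.124),(.075,-.12,.124),(-.05,.103,.16)]]).round(1).tolist())
R=cv2.Rodrigues(get_state()['tcp_rot'])[0];print(R.round(3))
w=cam('wrist');o,_=ray(w,(320,200));print(o, (R.T@(o-get_state()['tool_pos'])).round(3))
E
```

```text
[[ 0.6779  0.0506  0.124 ]
 [ 0.6168 -0.184   0.124 ]
 [ 0.4679 -0.1448  0.124 ]
 [ 0.5323  0.0896  0.124 ]]
ctr [ 0.57375646 -0.04717372  0.124     ] 0.24276149779373363 0.15235379483556338 -14.981994235188473 -14.87738820453504
h [array([0.46704722, 0.02774965, 0.113     ]), array([ 0.44296289, -0.06029453,  0.113     ])] [ 0.45500506 -0.01627244  0.113     ]
tab top [0.54827935 0.06898632 0.16      ] shank end [ 0.52986188 -0.00748112  0.13      ]
handle [ 0.4568696  -0.01589335  0.108     ]
hinge [ 0.64910502 -0.06733793  0.12      ]
stapleL [0.53786485 0.0121204  0.142     ]
tab [0.5520832  0.06525079 0.16      ]
[[330.4, 159.4], [290.2, 215.0], [234.5, 196.7], [281.0, 145.6], [283.4, 195.9]]
[[ 0.908 -0.419 -0.   ]
 [-0.419 -0.908 -0.001]
 [ 0.     0.001 -1.   ]]
[0.33788672 0.53185046 0.38430167] [ 0.084  0.001 -0.14 ]
```

>>> {"op": "carry_out", "data": {"moves": [[0,0,0.04,0,0],[0.0207,-0.0358,0,-5.73,0],[0.0207,-0.0358,0,-5.73,0],[0.0207,-0.0358,0,-5.73,0],[0.0207,-0.0358,0,-5.73,0],[0.0207,-0.0358,0,-5.73,0],[0.0207,-0.0358,0,-5.73,0],[0.0207,-0.0358,0,-5.73,0],[0.0207,-0.0358,0,-5.73,0],[0.0207,-0.0358,0,-5.73,0]]}}

```text
clock: 1.3
tool_pos: [0.4483, 0.2439, 0.2848]
tcp_rot: [-2.466, 1.945, -0.0]
ft_force: [-0.3, 0.9, -0.2]
finger_gap: 0.0437
gripper_force: 0.0
```

>>> {"op": "carry_out", "data": {"moves": [[0.0207,-0.0358,0,-5.73,0],[0.0207,-0.0358,0,-5.73,0],[0.0207,-0.0358,0,-5.73,0],[0.0207,-0.0358,0,-5.73,0],[0.0207,-0.0358,0,-5.73,0],[0,0,-0.03,0,0],[0,0,0,0,0],[0,0,0,0,0]]}}

```text
clock: 2.1
tool_pos: [0.5511, 0.0663, 0.2545]
tcp_rot: [1.913, -2.49, 0.0]
ft_force: [1.4, -0.1, 0.5]
finger_gap: 0.0435
gripper_force: 0.0
```

```bash
python3 - <<'E'
from h import *
c=cam('wrist'); save(c,'w1.png'); s=get_state(); print(s['tool_pos'],cv2.Rodrigues(s['tcp_rot'])[0].round(3),s['q'])
print(proj(c,[box((.5738,-.0472),-14.9,p) for p in [(-.05,.103,.16),(-.05,.023,.128),(-.05,.048,.142)]]))
E
```

```text
[0.55158541 0.06685494 0.25549753] [[-0.257 -0.966  0.001]
 [-0.966  0.257 -0.   ]
 [-0.    -0.001 -1.   ]] [ 4.12705707e-01  2.58506006e-01 -1.48254454e-01  7.40318157e-04
 -1.16316255e+00 -6.72861889e-01]
[[311.45269852 211.76222897]
 [311.52240696  91.20731182]
 [311.47198459 128.55171648]]
```

View pics/w1.png

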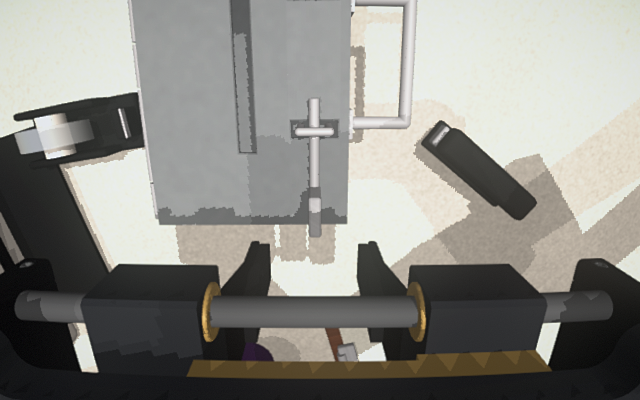

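The wrist view shows the tab at about (315,212), with the shank running straight up the picture through the staple at (313,130). The jaws' mid-line is at about x=314, so the tool is aligned. I'll descend and grip.

>>> {"op": "carry_out", "data": {"moves": [[-0.002,0,-0.03,0,0],[0,0,-0.03,0,0],[0,0,-0.025,0,0],[0,0,-0.017,0,0],[0,0,0,0,0],[0,0,0,0,0.9],[0,0,0,0,0.9],[0,0,0,0,0.9],[0,0,0,0,0.9],[0,0,0,0,0.9]]}}

```text
clock: 3.15
tool_pos: [0.5495, 0.0665, 0.1531]
tcp_rot: [-1.913, 2.491, -0.0]
ft_force: [-0.5, -0.2, -1.2]
finger_gap: 0.0115
gripper_force: 0.0
```

>>> {"op": "carry_out", "data": {"moves": [[0,0,0,0,1],[0,0,0,0,1],[0,0,0,0,1],[0,0,0.001,0,1],[0.0013,0.0048,0,0,1],[0.0013,0.0048,0,0,1],[0.0013,0.0048,0,0,1],[0.0013,0.0048,0,0,1]]}}

```text
clock: 3.95
tool_pos: [0.5546, 0.0862, 0.1533]
tcp_rot: [1.913, -2.491, -0.0]
ft_force: [-0.6, -0.1, -0.6]
finger_gap: 0.0087
gripper_force: 30.0
```

>>> {"op": "carry_out", "data": {"moves": [[0.0026,0.0097,0,0,1],[0.0026,0.0097,0,0,1],[0.0026,0.0097,0,0,1],[0.0026,0.0097,0,0,1],[0.0026,0.0097,0,0,1],[0,0,0.02,0,1],[0,0,0.03,0,1],[0,0,0.03,0,1],[0,0,0,0,1]]}}

```text
clock: 4.85
tool_pos: [0.5701, 0.1355, 0.2387]
tcp_rot: [-1.909, 2.483, -0.005]
ft_force: [0.8, -0.1, 0.4]
finger_gap: 0.0089
gripper_force: 30.0
```

```bash
python3 - <<'E'
from h import *
c=cam('side'); s=get_state(); print(s['tool_pos'],s['finger_gap'])
w=cam('wrist')
a=cv2.resize(c['color'][90:270,180:400],(400,327));b=cv2.resize(w['color'],(400,250));b=cv2.copyMakeBorder(b,0,77,0,0,0)
cv2.imwrite('pics/p2.png',np.hstack([a,b])[:,:,::-1])
E
```

```text
[0.5686707  0.13511689 0.23599297] 0.00893640618873381
```

View pics/p2.png

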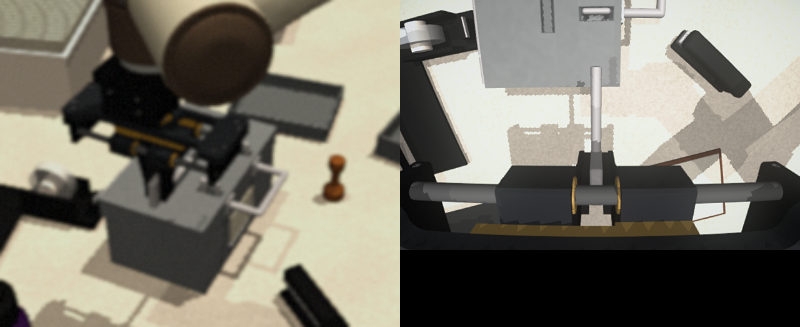

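The pin is clear of the staple and held level. The staple in the wrist view is empty and the side view shows the lid still shut. Next is the tray, whose centre is about (0.472,-0.365) with yaw -7.5°.

>>> {"op": "carry_out", "data": {"moves": [[-0.0078,-0.039,0,0.62,1],[-0.0078,-0.039,0,0.62,1],[-0.0078,-0.039,0,0.62,1],[-0.0078,-0.039,0,0.62,1],[-0.0078,-0.039,0,0.62,1],[-0.0078,-0.039,0,0.62,1],[-0.0078,-0.039,0,0.62,1],[-0.0078,-0.039,0,0.62,1],[-0.0078,-0.039,0,0.62,1],[-0.0078,-0.039,0,0.62,1]]}}

```text
clock: 5.95
tool_pos: [0.4884, -0.257, 0.232]
tcp_rot: [2.045, -2.383, -0.004]
ft_force: [0.2, -0.1, -0.6]
finger_gap: 0.0092
gripper_force: 30.0
```

>>> {"op": "carry_out", "data": {"moves": [[-0.0078,-0.039,0,0.62,1],[-0.0078,-0.039,0,0.62,1],[0,0,-0.03,0,1],[0,0,-0.04,0,1],[0,0,-0.03,0,1],[0,0,-0.02,0,1],[0,0,0,0,1],[0,0,0,0,1]]}}

```text
clock: 6.75
tool_pos: [0.4738, -0.3338, 0.1129]
tcp_rot: [2.071, -2.361, -0.002]
ft_force: [0.5, -1.0, -0.7]
finger_gap: 0.0092
gripper_force: 30.0
```

```bash
python3 - <<'E'
from h import *
s=get_state(); w=cam('wrist');save(w,'w3.png');print(s['tool_pos'],s['ft_force'])
for p in [(-.09,-.07,.03),(-.09,.07,.03),(.09,.07,.03),(.09,-.07,.03)]: print(proj(w,[box((.472,-.365),-7.5,p)]))
E
```

```text
[ 0.47379095 -0.33382495  0.1129433 ] [ 0.48434953 -0.97652872 -0.6734254 ]
[[460.51310337  58.78901666]]
[[437.14920212 270.03623826]]
[[181.89762886 269.95164887]]
[[157.57643894  58.72406829]]
```

View pics/w3.png

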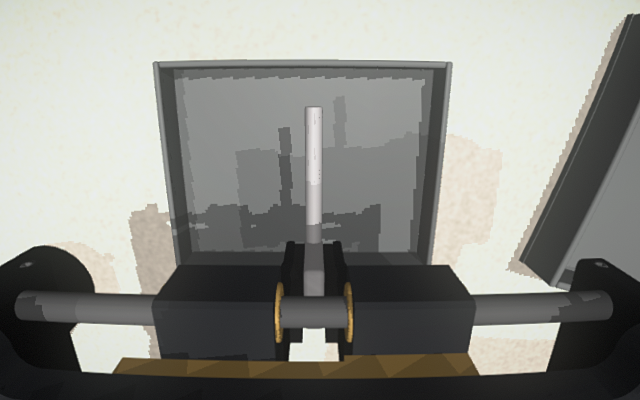

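The pin points straight into the tray. The tray's far corners are at (155,62) and (452,62), within about 3 mm of the prediction. I'll lower and release.

>>> {"op": "carry_out", "data": {"moves": [[0,0,-0.03,0,1],[0,0,-0.025,0,1],[0,0,-0.015,0,1],[0,0,-0.005,0,1],[0,0,-0.003,0,1],[0,0,0,0,1],[0,0,0,0,1]]}}

```text
clock: 7.5
tool_pos: [0.4748, -0.3342, 0.0368]
tcp_rot: [-2.071, 2.361, -0.003]
ft_force: [-0.5, -0.3, -0.3]
finger_gap: 0.0091
gripper_force: 30.0
```

>>> {"op": "carry_out", "data": {"moves": [[0,0,-0.002,0,1],[0,0,-0.0015,0,1],[0,0,0,0,1],[0,0,0,0,1]]}}

```text
clock: 7.9
tool_pos: [0.4744, -0.334, 0.033]
tcp_rot: [-2.071, 2.362, -0.002]
ft_force: [-0.9, 1.4, 6.2]
finger_gap: 0.009
gripper_force: 30.0
```

>>> {"op": "carry_out", "data": {"moves": [[0,0,0,0,0.7],[0,0,0,0,0.5],[0,0,0,0,0.4],[0,0,0,0,0.4],[0,0,0,0,0.4],[0,0,0.015,0,0.4],[0,0,0.04,0,0.4],[0,0,0.05,0,0.4],[0,0,0.05,0,0.4],[0,0,0.05,0,0.4]]}}

```text
clock: 8.9
tool_pos: [0.4735, -0.3337, 0.2391]
tcp_rot: [2.071, -2.362, -0.0]
ft_force: [1.4, -1.0, 0.1]
finger_gap: 0.0264
gripper_force: 0.0
```

```bash
python3 - <<'E'
from h import *
s=get_state(); w=cam('wrist');t=cam('top');c=cam('side')
print(s['tool_pos'])
a=cv2.resize(w['color'],(400,250));b=cv2.resize(t['color'][110:250,280:480],(400,280));d=cv2.resize(c['color'][110:260,220:420],(400,300))
f=lambda x:cv2.copyMakeBorder(x,0,300-x.shape[0],0,0,0)
cv2.imwrite('pics/p4.png',np.vstack([np.hstack([f(a),f(b)]),np.hstack([d,d*0])])[:,:,::-1])
E
```

```text
[ 0.47349958 -0.33371016  0.23907072]
```

View pics/p4.png

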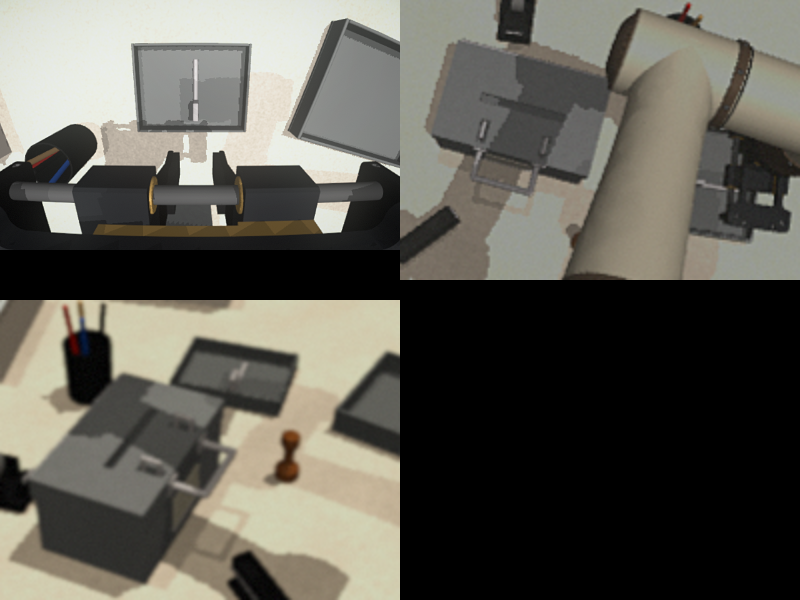

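The pin lies in the small tray (wrist view, about (195,90)) and the lid is shut. Now the handle, expected at (0.4565,-0.016,0.108).

>>> {"op": "carry_out", "data": {"moves": [[-0.0019,0.0353,0,-0.83,0.2],[-0.0019,0.0353,0,-0.83,0.2],[-0.0019,0.0353,0,-0.83,0.2],[-0.0019,0.0353,0,-0.83,0.2],[-0.0019,0.0353,0,-0.83,0.2],[-0.0019,0.0353,0,-0.83,0.2],[-0.0019,0.0353,0,-0.83,0.2],[-0.0019,0.0353,0,-0.83,0.2],[-0.0019,0.0353,0,-0.83,0.2],[0,0,-0.03,0,0.2]]}}

```text
clock: 10.05
tool_pos: [0.4589, -0.0129, 0.209]
tcp_rot: [-1.915, 2.482, -0.005]
ft_force: [0.6, -0.4, -0.3]
finger_gap: 0.0345
gripper_force: 0.0
```

>>> {"op": "carry_out", "data": {"moves": [[0,0,0,0,0.3],[0,0,0,0,0.3]]}}

```text
clock: 10.25
tool_pos: [0.4562, -0.0166, 0.2063]
tcp_rot: [1.911, -2.49, -0.001]
ft_force: [0.3, 0.9, 0.0]
finger_gap: 0.0314
gripper_force: 0.0
```

```bash
python3 - <<'E'
from h import *
s=get_state(); w=cam('wrist');save(w,'w5.png');print(s['tool_pos'],cv2.Rodrigues(s['tcp_rot'])[0].round(3).tolist(),s['q'])
O=(.5738,-.0472)
print(proj(w,[box(O,-14.9,p) for p in [(-.121,-.045,.108),(-.121,.045,.108)]]))
R=cv2.Rodrigues(s['tcp_rot'])[0]
print('grasp line at bar height',proj(w,[s['tool_pos']+R@[0,0,s['tool_pos'][2]-.108],s['tool_pos']+R@[.045,0,s['tool_pos'][2]-.108]]))
E
```

```text
[ 0.45622447 -0.01657602  0.20629194] [[-0.259, -0.966, -0.003], [-0.966, 0.259, -0.001], [0.002, 0.002, -1.0]] [ 3.21507455e-01  1.32794498e-01 -4.43438395e-01  3.86176414e-04
 -9.97753942e-01 -5.83224224e-01]
[[311.9891356  148.48341359]
 [312.19429288 269.06565895]]
grasp line at bar height [[313.14653895 210.96519026]
 [313.19757672 147.25797733]]
```

View pics/w5.png

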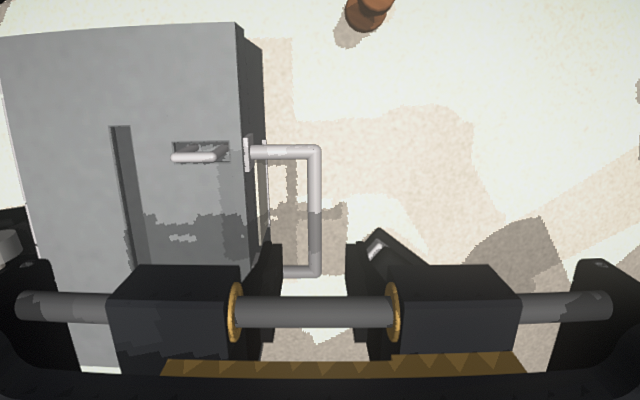

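The bar is at about x=315, rows 150–270, with the jaws centred on it to within about 2 mm. The inner finger has a clear gap to the box. I'll descend and grip.

>>> {"op": "carry_out", "data": {"moves": [[-0.0015,0,-0.03,0,0.3],[0,0,-0.03,0,0.3],[0,0,-0.025,0,0.3],[0,0,-0.01,0,0.3],[0,0,0,0,0.3],[0,0,0,0,0.5],[0,0,0,0,0.7],[0,0,0,0,0.8],[0,0,0,0,1],[0,0,0,0,1]]}}

```text
clock: 11.3
tool_pos: [0.4557, -0.016, 0.1129]
tcp_rot: [-1.913, 2.491, -0.001]
ft_force: [-2.3, 0.2, 5.0]
finger_gap: 0.0088
gripper_force: 30.0
```

>>> {"op": "carry_out", "data": {"moves": [[0,0,0,0,1],[0,0,0,0,1],[0,0,0,0,1],[0,0,0,0,1]]}}

```text
clock: 11.7
tool_pos: [0.4557, -0.016, 0.1129]
tcp_rot: [-1.913, 2.491, -0.001]
ft_force: [-1.3, 0.9, 6.3]
finger_gap: 0.0089
gripper_force: 30.0
```

```bash
python3 - <<'E'
from h import *
a=np.radians(-14.9); r=np.hypot(.199,.012); p0=np.arctan2(.012,.199)
th=np.r_[np.arange(0,11)*.025, .25+.04*np.arange(1,31),1.45+np.array([.03,.06,.085,.105,.12,.13,.14,.15])]
d=np.c_[.199-r*np.cos(th-p0), .012+r*np.sin(th-p0)]
W=np.c_[d[:,0]*np.cos(a),d[:,0]*np.sin(a),d[:,1]]
D=np.diff(W.round(4),axis=0)
for i,x in enumerate(D): print(i,th[i+1].round(3),x.round(4).tolist(),W[i+1].round(3).tolist() if i%10==9 or i==47 else '')
E
```

```text
0 0.025 [-0.0002, 0.0001, 0.005] 
1 0.05 [-0.0001, 0.0, 0.005] 
2 0.075 [0.0, 0.0, 0.0049] 
3 0.1 [0.0001, 0.0, 0.005] 
4 0.125 [0.0003, -0.0001, 0.005] 
5 0.15 [0.0003, -0.0001, 0.005] 
6 0.175 [0.0005, -0.0001, 0.0049] 
7 0.2 [0.0006, -0.0002, 0.005] 
8 0.225 [0.0008, -0.0002, 0.0049] 
9 0.25 [0.0008, -0.0002, 0.0049] [0.003, -0.001, 0.05]
10 0.29 [0.0016, -0.0005, 0.0078] 
11 0.33 [0.0019, -0.0005, 0.0077] 
12 0.37 [0.0022, -0.0005, 0.0077] 
13 0.41 [0.0025, -0.0007, 0.0075] 
14 0.45 [0.0028, -0.0008, 0.0075] 
15 0.49 [0.0031, -0.0008, 0.0073] 
16 0.53 [0.0033, -0.0009, 0.0071] 
17 0.57 [0.0036, -0.0009, 0.0071] 
18 0.61 [0.0039, -0.0011, 0.0069] 
19 0.65 [0.0042, -0.0011, 0.0067] [0.032, -0.009, 0.123]
20 0.69 [0.0044, -0.0011, 0.0065] 
21 0.73 [0.0047, -0.0013, 0.0064] 
22 0.77 [0.0049, -0.0013, 0.0061] 
23 0.81 [0.0051, -0.0014, 0.006] 
24 0.85 [0.0054, -0.0014, 0.0057] 
25 0.89 [0.0056, -0.0015, 0.0055] 
26 0.93 [0.0057, -0.0015, 0.0052] 
27 0.97 [0.006, -0.0016, 0.0051] 
28 1.01 [0.0062, -0.0016, 0.0047] 
29 1.05 [0.0064, -0.0017, 0.0045] [0.087, -0.023, 0.179]
30 1.09 [0.0065, -0.0018, 0.0043] 
31 1.13 [0.0067, -0.0017, 0.004] 
32 1.17 [0.0068, -0.0019, 0.0036] 
33 1.21 [0.007, -0.0018, 0.0035] 
34 1.25 [0.0071, -0.0019, 0.0031] 
35 1.29 [0.0072, -0.0019, 0.0028] 
36 1.33 [0.0073, -0.002, 0.0025] 
37 1.37 [0.0074, -0.0019, 0.0022] 
38 1.41 [0.0075, -0.002, 0.0019] 
39 1.45 [0.0075, -0.002, 0.0016] [0.158, -0.042, 0.208]
40 1.48 [0.0057, -0.0016, 0.001] 
41 1.51 [0.0057, -0.0015, 0.0008] 
42 1.535 [0.0048, -0.0013, 0.0005] 
43 1.555 [0.0039, -0.001, 0.0004] 
44 1.57 [0.0029, -0.0007, 0.0002] 
45 1.58 [0.0019, -0.0006, 0.0001] 
46 1.59 [0.0019, -0.0005, 0.0001] 
47 1.6 [0.0019, -0.0005, 0.0001] [0.186, -0.05, 0.211]
```

>>> {"op": "carry_out", "data": {"moves": [[-0.0002,0.0001,0.005,0,1],[-0.0001,0,0.005,0,1],[0,0,0.0049,0,1],[0.0001,0,0.005,0,1],[0.0003,-0.0001,0.005,0,1],[0.0003,-0.0001,0.005,0,1],[0.0005,-0.0001,0.0049,0,1],[0.0006,-0.0002,0.005,0,1],[0.0008,-0.0002,0.0049,0,1],[0.0008,-0.0002,0.0049,0,1]]}}

```text
clock: 12.7
tool_pos: [0.4584, -0.0168, 0.162]
tcp_rot: [-1.912, 2.492, 0.0]
ft_force: [3.6, 1.9, -4.0]
finger_gap: 0.0088
gripper_force: 30.0
```

>>> {"op": "carry_out", "data": {"moves": [[0.0016,-0.0005,0.0078,0,1],[0.0019,-0.0005,0.0077,0,1],[0.0022,-0.0005,0.0077,0,1],[0.0025,-0.0007,0.0075,0,1],[0.0028,-0.0008,0.0075,0,1],[0.0031,-0.0008,0.0073,0,1],[0.0033,-0.0009,0.0071,0,1],[0.0036,-0.0009,0.0071,0,1],[0.0039,-0.0011,0.0069,0,1],[0.0042,-0.0011,0.0067,0,1]]}}

```text
clock: 13.7
tool_pos: [0.4857, -0.024, 0.235]
tcp_rot: [1.91, -2.491, -0.007]
ft_force: [-1.8, 8.4, -1.3]
finger_gap: 0.0087
gripper_force: 29.9
```

>>> {"op": "carry_out", "data": {"moves": [[0.0044,-0.0011,0.0065,0,1],[0.0047,-0.0013,0.0064,0,1],[0.0049,-0.0013,0.0061,0,1],[0.0051,-0.0014,0.006,0,1],[0.0054,-0.0014,0.0057,0,1],[0,0,0,0,1],[0,0,0,0,1]]}}

```text
clock: 14.4
tool_pos: [0.5093, -0.0301, 0.2667]
tcp_rot: [1.911, -2.49, -0.009]
ft_force: [-7.9, 10.4, 5.2]
finger_gap: 0.0087
gripper_force: 29.9
```

```bash
python3 - <<'E'
from h import *
s=get_state();print(s['tool_pos'],s['ft_force'],s['wrist_torque'])
w=cam('wrist');c=cam('side')
a=cv2.resize(w['color'],(400,250));d=cv2.resize(c['color'][50:260,180:400],(400,382))
cv2.imwrite('pics/p6.png',np.hstack([cv2.copyMakeBorder(a,0,132,0,0,0),d])[:,:,::-1])
E
```

```text
[ 0.50925333 -0.03010618  0.26674941] [-7.93014631 10.42931223  5.22662418] [ 3.32164383  2.32210029 -0.0269951 ]
```

View pics/p6.png

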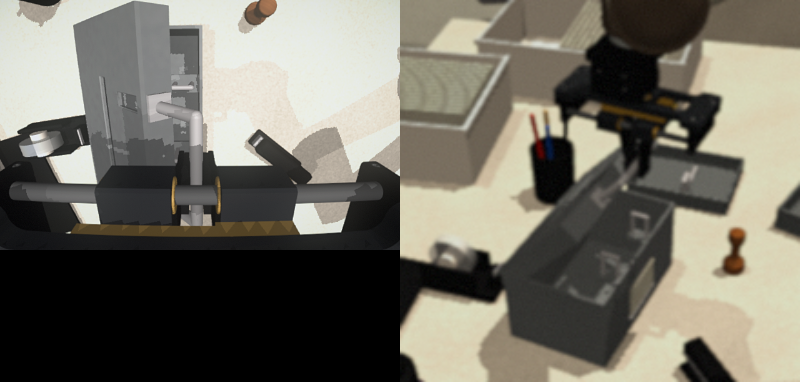

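The side view shows the lid about half open, with the gripper holding the bar and nothing touched. There are about 10 N of side and radial strain, so I'll ease the pose slightly.

>>> {"op": "carry_out", "data": {"moves": [[-0.001,0.0034,0.002,0,1],[0,0,0,0,1],[0,0,0,0,1]]}}

```text
clock: 14.8
tool_pos: [0.5094, -0.0297, 0.2671]
tcp_rot: [1.908, -2.488, -0.001]
ft_force: [-1.0, -4.6, -4.8]
finger_gap: 0.0091
gripper_force: 30.0
```

>>> {"op": "carry_out", "data": {"moves": [[0.0056,-0.0022,0.005,0,1],[0.0057,-0.0013,0.0052,0,1],[0.006,-0.0014,0.0051,0,1],[0.0062,-0.0014,0.0047,0,1],[0.0064,-0.0015,0.0045,0,1],[0.0065,-0.0015,0.0043,0,1],[0.0067,-0.0015,0.004,0,1],[0.0068,-0.0016,0.0036,0,1],[0,0,0,0,1],[0,0,0,0,1]]}}

```text
clock: 15.8
tool_pos: [0.56, -0.0427, 0.3072]
tcp_rot: [1.91, -2.49, 0.004]
ft_force: [-6.1, -5.5, 6.1]
finger_gap: 0.0087
gripper_force: 30.0
```

>>> {"op": "carry_out", "data": {"moves": [[0.007,-0.0026,0.0045,0,1],[0.0071,-0.0019,0.0031,0,1],[0.0072,-0.0018,0.0028,0,1],[0.0073,-0.0018,0.0025,0,1],[0.0074,-0.0018,0.0022,0,1],[0.0075,-0.0019,0.0019,0,1],[0.0075,-0.0019,0.0016,0,1],[0,0,0,0,1],[0,0,0,0,1]]}}

```text
clock: 16.7
tool_pos: [0.6123, -0.0562, 0.3254]
tcp_rot: [1.911, -2.492, 0.006]
ft_force: [-3.0, -5.1, 2.4]
finger_gap: 0.0087
gripper_force: 30.0
```

>>> {"op": "carry_out", "data": {"moves": [[0.005,-0.0022,0.0009,0,1],[0.005,-0.0013,0.0007,0,1],[0.005,-0.0013,0.0005,0,1],[0.004,-0.001,0.0004,0,1],[0.003,-0.0008,0.0002,0,1],[0.002,-0.0005,0.0001,0,1],[0.001,-0.0003,0,0,1],[0,0,0,0,1],[0,0,0,0,1]]}}

```text
clock: 17.6
tool_pos: [0.638, -0.0629, 0.328]
tcp_rot: [-1.911, 2.492, -0.007]
ft_force: [-1.6, -4.5, 5.7]
finger_gap: 0.0088
gripper_force: 30.0
```

```bash
python3 - <<'E'
from h import *
s=get_state();print(s['tool_pos'],s['ft_force'])
c=cam('side');save(c,'side7.png');t=cam('top');save(t,'top7.png')
a=cv2.resize(c['color'][60:260,220:360],(420,600),interpolation=2);b=cv2.resize(t['color'][120:220,290:385],(380,400),interpolation=2)
cv2.imwrite('pics/p7.png',cv2.convertScaleAbs(np.hstack([a,cv2.copyMakeBorder(b,0,200,0,0,0)])[:,:,::-1],alpha=1.4))
O=(.5738,-.0472)
for th in (1.5,1.6,1.7):
  P=[]
  for y in (-.12,.12):
    for dx,dz in ((-.153,.004),(-.153,-.0),(-.199,-.012)):
      x=dx*np.cos(th)+dz*np.sin(th); z=-dx*np.sin(th)+dz*np.cos(th)
      P.append(box(O,-14.9,(.078+x,y if dx>-.19 else y*.375,.12+z)))
  print(th,'side',((proj(c,P)-[220,60])*3).round(0).tolist(),'top',((proj(t,P)-[290,120])*4).round(0).tolist())
E
```

```text
[ 0.63798067 -0.0628632   0.32801192] [-1.61434672 -4.46779919  5.72623233]
1.5 side [[180.0, 113.0], [184.0, 114.0], [155.0, 109.0], [26.0, 258.0], [31.0, 259.0], [97.0, 162.0]] top [[415.0, 71.0], [413.0, 77.0], [305.0, 49.0], [69.0, -21.0], [67.0, -16.0], [169.0, 13.0]]
1.6 side [[164.0, 109.0], [168.0, 110.0], [133.0, 101.0], [8.0, 253.0], [13.0, 254.0], [73.0, 154.0]] top [[420.0, 50.0], [419.0, 55.0], [313.0, 19.0], [75.0, -42.0], [73.0, -37.0], [177.0, -17.0]]
1.7 side [[149.0, 107.0], [153.0, 108.0], [111.0, 96.0], [-9.0, 249.0], [-5.0, 250.0], [50.0, 148.0]] top [[426.0, 29.0], [424.0, 35.0], [321.0, -10.0], [81.0, -62.0], [80.0, -57.0], [186.0, -46.0]]
```

View pics/p7.png

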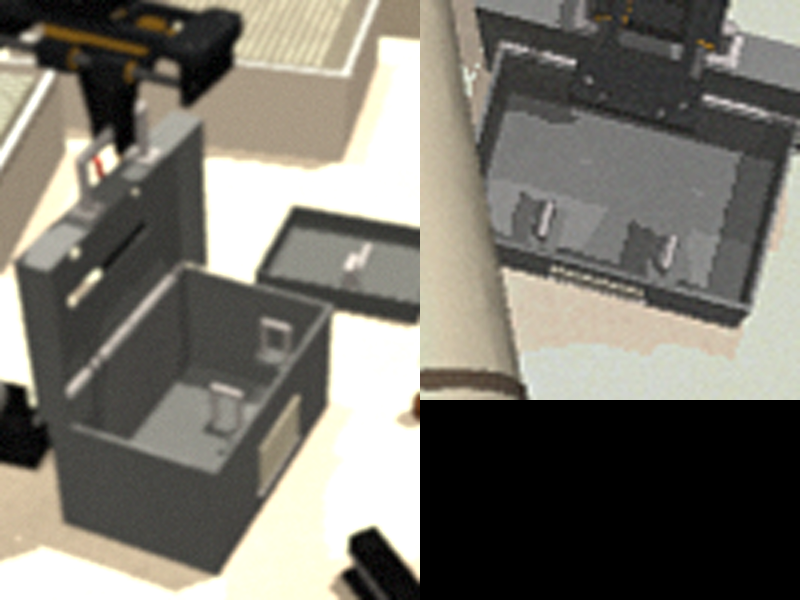

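The side view shows the lid standing near upright, the box open, and the pin still in the tray. The lid's outer edge runs from about (20,260) down to (38,430) in crop pixels (3x). I've used my 10 views, so I'll get the lid angle from this edge numerically.

```bash
python3 - <<'E'
from h import *
c=cam('side'); g=cv2.GaussianBlur(cv2.cvtColor(c['color'],cv2.COLOR_RGB2GRAY),(3,3),0).astype(float)
def edge(r,a,b,sgn): # subpixel strongest gradient
    d=sgn*np.diff(g[r,a:b+1]); i=int(d.argmax()); 
    if 0<i<len(d)-1:
        k=d[i-1]-2*d[i]+d[i+1]; return a+i+.5+(.5*(d[i-1]-d[i+1])/k if k else 0),d[i]
    return a+i+.5,d[i]
O=(.5738,-.0472)
def at(p0,p1,r): 
    q=proj(c,np.linspace(p0,p1,60)); o=np.argsort(q[:,1]); return np.interp(r,q[o,1],q[o,0])
print('box edges: row, measured, predicted')
for r in (165,175,185,192): print(r,edge(r,320,340,1),at(box(O,-14.9,(-.075,-.12,.0)),box(O,-14.9,(-.075,-.12,.12)),r))
for r in (212,218,224): print('bl',r,edge(r,230,250,-1),at(box(O,-14.9,(.075,.12,0)),box(O,-14.9,(.075,.12,.12)),r))
L={}
for th in (1.45,1.5,1.55,1.6,1.65):
    f=lambda dx,dz:box(O,-14.9,(.078+dx*np.cos(th)+dz*np.sin(th),.12,.12-dx*np.sin(th)+dz*np.cos(th)))
    L[th]=[at(f(-.153,.004),f(-.02,.004),r) for r in range(152,188,5)]
for i,r in enumerate(range(152,188,5)): print(r,edge(r,222,238,-1),[round(L[t][i],1) for t in L])
print(get_state()['tool_pos'])
E
```

```text
box edges: row, measured, predicted
165 (np.float64(330.58620689655174), np.float64(42.0)) 330.12119356707933
175 (np.float64(329.6), np.float64(57.0)) 329.64659953225873
185 (np.float64(329.34615384615387), np.float64(52.0)) 329.1720990707085
192 (np.float64(328.9166666666667), np.float64(49.0)) 328.84000443600075
bl 212 (np.float64(237.8125), np.float64(18.0)) 236.7747050756565
bl 218 (np.float64(238.46666666666667), np.float64(29.0)) 237.64160262076646
bl 224 (np.float64(239.26666666666668), np.float64(28.0)) 238.50819300551515
152 (np.float64(224.8181818181818), np.float64(48.0)) [np.float64(231.7), np.float64(229.1), np.float64(226.5), np.float64(224.1), np.float64(221.7)]
157 (np.float64(225.67857142857142), np.float64(54.0)) [np.float64(231.8), np.float64(229.4), np.float64(227.2), np.float64(225.0), np.float64(222.9)]
162 (np.float64(226.55172413793105), np.float64(55.0)) [np.float64(231.8), np.float64(229.8), np.float64(227.8), np.float64(225.9), np.float64(224.1)]
167 (np.float64(227.36666666666667), np.float64(53.0)) [np.float64(231.9), np.float64(230.1), np.float64(228.4), np.float64(226.8), np.float64(225.2)]
172 (np.float64(228.08333333333334), np.float64(49.0)) [np.float64(232.0), np.float64(230.5), np.float64(229.1), np.float64(227.7), np.float64(226.4)]
177 (np.float64(228.80769230769232), np.float64(51.0)) [np.float64(232.0), np.float64(230.8), np.float64(229.7), np.float64(228.6), np.float64(227.6)]
182 (np.float64(229.67857142857142), np.float64(53.0)) [np.float64(232.1), np.float64(231.2), np.float64(230.3), np.float64(229.5), np.float64(228.7)]
187 (np.float64(230.7), np.float64(49.0)) [np.float64(232.1), np.float64(231.5), np.float64(231.0), np.float64(230.4), np.float64(229.9)]
[ 0.63791897 -0.06283823  0.32799941]
```

The edge slope gives about 1.59 rad and the tool position about 1.575. I'll make one small step to 1.60 and relieve the strain.

>>> {"op": "carry_out", "data": {"moves": [[0.0012,-0.0008,0.0005,0,1],[0.0012,-0.0008,0.0005,0,1],[0,0,0,0,1],[0,0,0,0,1],[0,0,0,0,1],[0,0,0,0,1]]}}

```text
clock: 18.35
tool_pos: [0.6402, -0.0635, 0.3281]
tcp_rot: [-1.912, 2.491, -0.004]
ft_force: [-2.5, -3.0, 5.1]
finger_gap: 0.0089
gripper_force: 30.0
```

```bash
python3 - <<'E'
from h import *
c=cam('side'); g=cv2.GaussianBlur(cv2.cvtColor(c['color'],cv2.COLOR_RGB2GRAY),(3,3),0).astype(float)
R=np.arange(150,190);M=[]
for r in R:
    d=-np.diff(g[r,220:240]); i=d.argmax(); k=d[i-1:i+2]; M.append(220+i+.5+.5*(k[0]-k[2])/(k[0]-2*k[1]+k[2]))
print('meas slope',np.polyfit(R,M,1)[0])
for th in (1.55,1.6,1.65):
    f=lambda dx,dz:box((.5738,-.0472),-14.9,(.078+dx*np.cos(th)+dz*np.sin(th),.12,.12-dx*np.sin(th)+dz*np.cos(th)))
    q=proj(c,np.linspace(f(-.153,.004),f(-.02,.004),60)); k=(q[:,1]>150)&(q[:,1]<189); print(th,np.polyfit(q[k,1],q[k,0],1)[0])
s=get_state();p=s['tool_pos'];dx=p[0]-.4557;dy=p[1]+.016;b=.966*dx-.257*dy
print(p,s['ft_force'],s['gripper_force'],'theta tool',np.arccos((.199-b)/.19936)+.0602)
E
```

```text
meas slope 0.17234834474893032
1.55 0.12698687900011946
1.6 0.18103030202586218
1.65 0.2332632415825701
[ 0.64019906 -0.06346852  0.32811757] [-3.1311597  -3.0988731   6.76511009] 29.998463094234467 theta tool 1.5879729203046882
```

>>> {"op": "carry_out", "data": {"moves": [[0.001,-0.0003,0.0003,0,1],[0.001,-0.0003,0.0002,0,1],[0,0,0,0,1],[0,0,0,0,1],[0,0,0,0,1],[0,0,0,0,1]]}}

```text
clock: 19.0
tool_pos: [0.6421, -0.064, 0.3281]
tcp_rot: [-1.912, 2.491, -0.003]
ft_force: [-2.1, -3.0, 4.6]
finger_gap: 0.0089
gripper_force: 30.0
```

```bash
python3 - <<'E'
from h import *
s=get_state();p=s['tool_pos'];b=.966*(p[0]-.4557)-.257*(p[1]+.016)
print(p,s['ft_force'],s['gripper_force'],np.arccos((.199-b)/.19936)+.0602)
close_job()
E
```

```text
[ 0.64212522 -0.0639683   0.32809595] [-2.10958745 -3.04158225  4.59909069] 30.002447068691254 1.5979576749385116
the job is handed in; nothing more can be done
```

The job is handed in at about 19 s: the pin lies in the small grey tray, and the gripper still holds the lid by its handle at about 1.60 rad, its balance point.

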